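Pop the clear flap of the lamp-timer box and press its button

TASK

Restart the lamp timer: press down the round pad on the clear flap of the box that has a single push button inside, so that the catch lets go and the flap springs up, then press the button inside fully down and let go of it. Leave the flap standing open, leave the other box (the one with fuses inside) latched, and do not lift or push about the remote, cup, bulb or battery tray; nothing needs to be grasped.

Things in the scene. Friction and masses are not known exactly. Their poses are not given: they have to be found in the camera images.
- timer_box: White plastic box fixed flat on the shelf, 160 (x) x 135 (y) x 68 mm high, left or right; origin: centre of underside, z up, -x to the flap's free edge (roughly to the robot). Its top is a clear flap, 4 mm thick, 125 wide; inside one round black button, 28 mm across. Hinge line along y at x = 65, z = 66 mm, free edge 148 mm from it. Walls 68 mm high, under the free edge 52 mm
- timer_flap (a joint): Flap angle (rad): 0 latched level; negative pressed in (stop -0.055); grows as the free edge rises. Cannot be pulled open. Pressing the pad down about 4 mm (-0.03 rad, 2 to 3 N; stop at 7 mm) frees the catch; when let go the spring lifts it to about 1.4 in about a second, where it stands softly sprung (0.2 N m per rad) and cannot be latched again
- timer_pad (a point): Centre of the top face of the grey round press pad (28 mm across, raised 1.5 mm) on the timer box's flap, at the middle of its free edge, 131 mm from the hinge line; moves with the flap. When shut it lies at x = -66, y = 0, z = 69.5 mm in the box frame, with the box's axes
- timer_button_top (a point): Centre of the top face of the push button inside the timer box, at x = -27 mm, y = 0, z = 44 mm in the box frame (92 mm from the hinge line); it is pressed straight down and springs back
- timer_button (a joint): Travel of the push button (m): 0 up, 0.006 fully down, which takes 5 N
- fuse_box: The other box, the same outside with the same flap, pad and catch, but with four white cartridge fuses (14 mm thick, 94 mm long, steel ends) lying side by side inside; fixed; origin and axes as for the timer box. To be left shut
- fuse_flap (a joint): Angle of the fuse box's flap (rad), as for the timer flap; it must stay latched (about 0)
- remote: Red plastic remote control, loose, 45 x 160 x 18 mm, lying on the shelf between the robot and the boxes; origin at the centre of its underside, long side along its y
- cup: Stainless steel cup, loose, rim diameter 76 mm, 95 mm high; origin at the centre of its underside
- bulb: Pear-shaped LED bulb, loose, standing on its cap, 109 mm high, 59 mm across; origin at the centre of its underside
- tray: Bamboo tray of six AA cells, loose, 80 x 140 x 22 mm, beside the boxes; origin at the centre of its underside

How it is judged:
By the outcome, as a careful person would: the job done as asked, in the order asked, and still so for the second after the job is handed in, with the robot touching nothing.
It also fails if it takes over 38 s, if anything falls off the work surface, if the arm or the gripper's body presses on something with over 40 N, if the wrist force passes 120 N, or if a joint passes its speed limit or range.

ROBOT

A 7-joint arm with a two-finger parallel gripper is mounted at the origin on the work surface. World frame = base frame: x ahead of the robot, y to its left, z up, the work surface at z = 0. Lengths are in m, angles in rad, forces in N, time in s.
With the tool pointing down it reaches from about 0.4 to 0.85 m from the base axis. Payload 4.5 kg.
Tool frame: the origin (TCP) lies on the centre line of the jaws, within the pads' length; the fingertips stand 14 mm ahead of it and the grasp point (between the pads) lies 5 mm behind it (nose_length is the distance from the TCP to the fingertips, in m); x points along the fingers, y is the direction in which the jaws open and shut, and the axes are right-handed (so a half turn about x gives the same grasp; the last joint's range is limited). The gripper opens to 88 mm and grips with 3 to 60 N. Pads are 18 mm wide; open, the fingers measure 123 mm over their backs; the gripper's body (75 mm by 187 mm) begins 45 mm behind the grasp point.
Start: joints at [1.336, 0.689, -0.195, 1.565, 0.157, 0.902, -0.215], TCP at [0.166, -0.603, 0.216] pointing down, gripper open.
Joint ranges: [-3.01, 3.01], [-0.46, 2.08], [-1.47, 1.51], [0.13, 2.56], [-1, 4.14], [0.04, 2.09], [-2.66, 2.66]. Speed limits (rad/s): [2.57, 2.57, 3.14, 3.14, 3.14, 3.14, 3.14].

INTERFACE

Orientations are given as a unit quaternion [x, y, z, w].
In Python, from plant import get_state, snapshot, camera_params, finish_job, boxes_of, silhouettes, spot_point, nose_length gives the robot as it stands.
- The arm moves only by the tool apply_moves, never from a script. Its arguments are lists of equal length, an entry for each row: "delta_pos": the shift along the tool's x, y, z in cm, a list of three; "yaw": the turn about the tool's x in rad; "gripper": the opening in per cent of the stroke, from 0 (shut) to 100 (fully open). A call has 1 to 10 rows; each row is the pose to reach, as a shift and turn from the pose measured when the call began, along the tool's axes at that moment; what a row does not reach only later rows make up. A row lasts 1/12 s, in which the tool goes at most 41.7 mm and 7.16 degrees, less where a joint would pass 70% of its speed; a pose out of reach is approached as far as the arm can. A call with a gripper value outside its range is refused whole. The fingers move at their own pace and stop on an object; "force" is the grip in N (left out, the last holds). Time passes only in rows, so rows that repeat a pose let the fingers close. It gives the time, the measured TCP pose, the force and the opening at its end, in the units of the state.
- get_state(): the state, without advancing time (a new reading comes with each control period).
- snapshot(name): name is "scene" or "top"; returns the picture (480x640x3 uint8, red, green, blue); there is no depth.
- camera_params(name): a dict with "fovy" (degrees; the focal length in pixels is half the picture's height over the tangent of half this angle, whatever the lens; pixels are square), "cx", "cy" (the principal point, pixels), "dist" ([k1, k2, p1, p2, k3] as OpenCV has them; the pictures are not rectified), "position" and "orientation" of the camera in the world. Camera axes: x right, y down, z forward; pixel columns grow to the right and rows downward; lengths in m; the calibration is good to about 2 mm. A picture is of the moment at which its call begins. camera_params takes no time and is no camera call.
- finish_job(): hands the job in, once; it reports no verdict.
Trained networks look in the newest picture that a camera, given by its name, has taken for a name from the list of things; names that differ only in an ending like _2 or _b are one class to them, and where a whole thing is asked for, a point or a joint stands for the part that bears it (a point fixed in the world has none). Each returns a list of dicts, best first, with "score" (0 to 1); they miss things now and then, are a little off and sometimes report something else, mostly with a low value. They report only what shows in the picture. A call takes as long as a camera call.
- boxes_of(thing, camera): "bbox" ([left, top, width, height] in pixels, round what is visible of it).
- silhouettes(thing, camera): "mask" (480x640 bool, what is visible of it) and "bbox" ([left, top, width, height] in pixels, round what is visible of it).
- spot_point(thing, camera): "pixel" ([column, row] in pixels: a listed point, or the origin of a listed thing).
The state is a dict: "clock": time; "q": joint angles; "qd": joint speeds; "joint_torque": joint torques, N m; "tool_pos": TCP position; "eef_rot": TCP orientation; "contact_force": force on the tool from outside, world axes, zero at the start; "moment": the same for the moment, N m; "opening": opening from 0.0 (shut) to 1.0 (fully open).
Only numpy, scipy, OpenCV 4.12 (cv2) and the standard library are available. Lean on these libraries where they do the work, as an engineer would, in place of code of your own. Each camera call takes 0.05 s, during which the arm holds its last target.

## Working session

There is one attempt and no reset: what is moved stays moved. The work goes in short steps, Python scripts to look and compute and a tool call to move; the robot and the scene stay as the last step left them, time stands still between calls to the robot, and variables do not carry over. Pictures are saved under pics/ and viewed, and the job is handed in when it is done.

Besides the shell and the picture viewer there is one more tool, called after ">>>" by a JSON object that holds its "method" and its "body", one argument or row to a line. apply_moves: Moves the arm, as the interface text tells. Its arguments: {"type":"object","properties":{"delta_pos":{"type":"array"},"yaw":{"type":"array"},"gripper":{"type":"array"},"force":{"type":"number"}},"required":["delta_pos","yaw","gripper"]}

```bash
mkdir -p pics; cat > h.py <<'E'
import numpy as np, cv2
from plant import *
from scipy.spatial.transform import Rotation as R
def cam(n):
    c=camera_params(n); f=240/np.tan(np.radians(c['fovy'])/2)
    K=np.array([[f,0,c['cx']],[0,f,c['cy']],[0,0,1]]); return K,np.array(c['dist'],float),np.array(c['position']),R.from_quat(c['orientation']).as_matrix()
def ray(n,px,z):
    K,d,p,Rm=cam(n); u=cv2.undistortPoints(np.array([[px]],float),K,d)[0,0]
    v=Rm@np.array([u[0],u[1],1]); return p+v*(z-p[2])/v[2]
def proj(n,P):
    K,d,p,Rm=cam(n); Pc=(np.atleast_2d(P)-p)@Rm
    return cv2.projectPoints(Pc,np.zeros(3),np.zeros(3),K,d)[0][:,0]
def save(n,fn):
    im=snapshot(n); cv2.imwrite('pics/'+fn,cv2.cvtColor(im,cv2.COLOR_RGB2BGR)); return im
E
python3 - <<'E'
from h import *
save('scene','s0.png'); save('top','t0.png')
print(camera_params('top'),camera_params('scene'),nose_length)
s=get_state(); print(s['clock'],s['tool_pos'],s['eef_rot'],R.from_quat(s['eef_rot']).as_matrix().round(3),s['opening'])
for n,z in (('timer_pad',.0695),('timer_button_top',.044),('timer_box',0),('fuse_box',0)):
  for c in('top','scene'):
    for r in spot_point(n,c)[:3]: print(n,c,r['score'],r['pixel'],ray(c,r['pixel'],z))
print(get_state()['clock'])
E
```

```text
{'fovy': 44.39498397114728, 'cx': 328.87386719385404, 'cy': 241.16133035693773, 'dist': array([-0.14441814,  0.        ,  0.        ,  0.        ,  0.        ]), 'position': array([ 0.27445808, -0.01530185,  1.55289119]), 'orientation': array([ 0.70682501, -0.70062797,  0.06235434, -0.07503853])} {'fovy': 57.226179285174034, 'cx': 317.5114125999446, 'cy': 230.78391737659112, 'dist': array([-0.08055246,  0.        ,  0.        ,  0.        ,  0.        ]), 'position': array([1.03560908, 0.74162494, 0.71431271]), 'orientation': array([ 0.24972344,  0.85852334, -0.42947821, -0.12698165])} 0.014
0.1 [ 0.16581876 -0.60200771  0.21540277] [-0.70060332 -0.09535332  0.70084    -0.09426572] [[-0.001  0.266 -0.964]
 [ 0.001 -0.964 -0.266]
 [-1.    -0.002  0.   ]] 1.0012517283069828
timer_pad top 0.58 [394.0, 237.8] [ 0.57676445 -0.15454988  0.0695    ]
timer_pad scene 0.91 [284.8, 194.3] [ 0.55580485 -0.17369588  0.0695    ]
timer_box top 0.7 [397.6, 220.4] [ 0.63913325 -0.17140914  0.        ]
timer_box scene 0.72 [263.7, 223.1] [ 0.62689031 -0.17218585  0.        ]
fuse_box top 0.6 [273.6, 223.4] [0.62854561 0.16495571 0.        ]
0.5
```

View pics/t0.png

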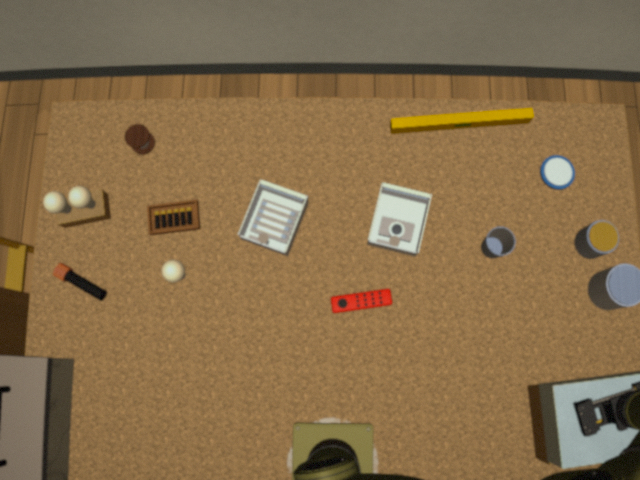

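View pics/s0.png

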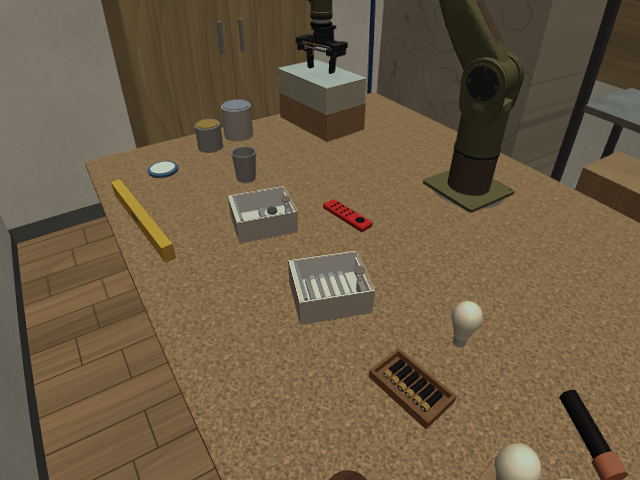

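The top picture shows the timer box at about (400,218) with its button at (396,229). The fuse box is at (273,217) and the red remote at (361,301). I'll zoom in and fit the box pose.

```bash
python3 - <<'E'
from h import *
t=cv2.imread('pics/t0.png'); s=cv2.imread('pics/s0.png')
a=cv2.resize(t[170:270,350:450],None,fx=6,fy=6,interpolation=cv2.INTER_CUBIC)
b=cv2.resize(s[170:260,210:320],None,fx=7,fy=6,interpolation=cv2.INTER_CUBIC)
cv2.imwrite('pics/t0z.png',a);cv2.imwrite('pics/s0z.png',b)
E
```

```text
(no output)
```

View pics/t0z.png

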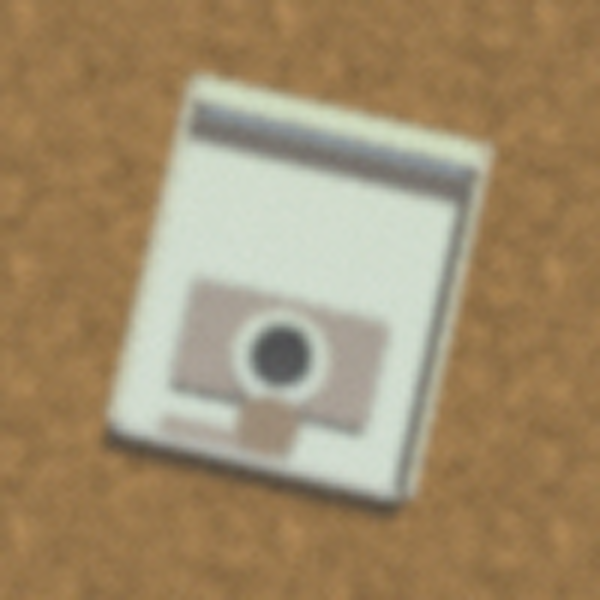

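View pics/s0z.png

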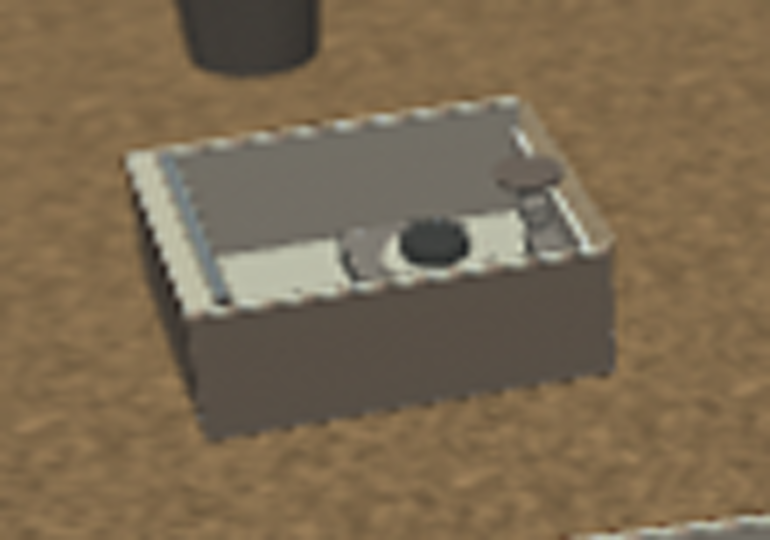

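```bash
cat > fit.py <<'E'
from h import *
from scipy.optimize import least_squares
hx,hy=.08,.0675
T=[((192,75),(hx,hy,.068)),((492,147),(hx,-hy,.068)),((412,498),(-hx,-hy,.068)),((108,432),(-hx,hy,.068)),((280,356),(-.027,0,.044))]
S=[((125,155),(hx,-hy,.068)),((515,98),(-hx,-hy,.068)),((612,240),(-hx,hy,.068)),((188,315),(hx,hy,.068)),((210,440),(hx,hy,0)),((613,375),(-hx,hy,0)),((530,172),(-.066,0,.0695)),((435,243),(-.027,0,.044))]
tp=np.array([p for p,_ in T])/6+[350,170]-.42; sp=np.array([p for p,_ in S])/[7,6]+[210,170]-.42
tP=np.array([q for _,q in T]); sP=np.array([q for _,q in S])
def w(v,P): 
    c,s=np.cos(v[2]),np.sin(v[2]); return P@np.array([[c,s,0],[-s,c,0],[0,0,1]])+[v[0],v[1],0]
def res(v,t=1,s=1): return np.r_[t*(proj('top',w(v,tP))-tp).ravel(),s*(proj('scene',w(v,sP))-sp).ravel()]
if __name__=='__main__':
  for t,s in((1,1),(1,0),(0,1)):
    r=least_squares(res,[.63,-.17,0],args=(t,s)); print(t,s,r.x, np.abs(r.fun).max())
    if t==s: print(r.fun.reshape(-1,2).round(1)); v=r.x
  for P in((-.066,0,.0695),(-.027,0,.044)): print(w(v,np.array([P])))
E
python3 fit.py
```

```text
1 1 [ 0.63043047 -0.17053871 -0.23182411] 1.580355939637741
[[-0.2  0.9]
 [-0.1  0.7]
 [ 0.5  0.7]
 [-0.  -0.5]
 [ 0.5  0.6]
 [-0.4  0.3]
 [-0.1 -0. ]
 [-0.   1.6]
 [-0.2  0.8]
 [-0.5  1.1]
 [ 0.5 -0.1]
 [-0.6  0.2]
 [-0.4 -1.2]]
1 0 [ 0.63169514 -0.17024713 -0.23096941] 0.9963069004207625
0 1 [ 0.62909686 -0.17177733 -0.23577293] 1.5874693412273473
[[ 0.56619604 -0.15537499  0.0695    ]]
[[ 0.60415275 -0.16433537  0.044     ]]
```

Both cameras agree to about 3 mm. The fit puts the pad at (0.566, -0.155, 0.0695) and the button at (0.604, -0.164, 0.044). Next I'll close the gripper and move level towards a point above the pad, turning the jaws along the box's y axis.

>>> {"method": "apply_moves", "body": {
  "delta_pos": [
    [0, -2, -3],
    [0, -4, -6],
    [0, -6, -9.5],
    [0, -8.5, -13],
    [0, -10.5, -16.5],
    [0, -13, -20],
    [0, -15, -23.5],
    [0, -17.5, -27],
    [0, -19.5, -30.5],
    [0, -21.5, -33.5]
  ],
  "yaw": [0.05, 0.1, 0.15, 0.2, 0.25, 0.3, 0.35, 0.4, 0.45, 0.5],
  "gripper": [0, 0, 0, 0, 0, 0, 0, 0, 0, 0],
  "force": 20
}}

```text
clock: 1.33
tool_pos: [0.4342, -0.3038, 0.2164]
eef_rot: [0.703, -0.082, -0.702, -0.082]
contact_force: [0.9, -0.1, 0.8]
opening: 0.268
```

```bash
cat > to.py <<'E'
import sys
from h import *
def to(P,zoff=.014):
    s=get_state(); Rm=R.from_quat(s['eef_rot']).as_matrix()
    d=Rm.T@(np.array(P)+[0,0,zoff]-s['tool_pos'])*100
    y=Rm[:,1]; want=np.array([-np.sin(.232),-np.cos(.232)])
    a=np.arctan2(y[0]*want[1]-y[1]*want[0],y[:2]@want)
    print('t',round(s['clock'],2),'tcp',s['tool_pos'].round(4),'F',np.round(s['contact_force'],2),'open',round(s['opening'],3)); print('delta cm',d.round(2),'yaw',round(-a,3), 'Rx',Rm[:,0].round(3))
    print(s['q'].round(2))
to([float(a) for a in sys.argv[1:4]])
E
python3 to.py .566 -.155 .10
```

```text
t 1.33 tcp [ 0.4342 -0.3038  0.2164] F [ 0.88 -0.12  0.78] open 0.268
delta cm [ 10.26 -17.51  -9.4 ] yaw 0.0 Rx [ 0.001  0.    -1.   ]
[ 0.53  0.56 -0.01  1.86  0.    0.72 -1.28]
```

>>> {"method": "apply_moves", "body": {
  "delta_pos": [
    [0, -3, -1.6],
    [0, -6, -3.2],
    [0, -9, -4.8],
    [0, -12, -6.4],
    [0, -15, -8],
    [2, -17.5, -9.4],
    [5, -17.5, -9.4],
    [8, -17.5, -9.4],
    [9.8, -17.5, -9.4],
    [9.8, -17.5, -9.4]
  ],
  "yaw": [0, 0, 0, 0, 0, 0, 0, 0, 0, 0],
  "gripper": [0, 0, 0, 0, 0, 0, 0, 0, 0, 0]
}}

```text
clock: 2.17
tool_pos: [0.5632, -0.154, 0.1149]
eef_rot: [-0.7, 0.081, 0.705, 0.082]
contact_force: [-0.7, 0.2, 0.0]
opening: 0.004
```

```bash
python3 - <<'E'
from h import *
for n in('top','scene'):
  im=save(n,n[0]+'1.png')[...,::-1]
  P=proj(n,[[.566,-.155,.0695],[.604,-.164,.044]]); print(n,P.round(1))
  im=np.ascontiguousarray(im)
  z=im[170:270,350:450] if n=='top' else im[150:250,220:320]
  cv2.imwrite('pics/%sz1.png'%n,cv2.resize(z,None,fx=6,fy=6,interpolation=cv2.INTER_CUBIC))
E
python3 to.py .566 -.155 .0695
```

```text
top [[394.2 241.9]
 [396.6 229.6]]
scene [[284.9 198.5]
 [271.5 208.9]]
t 2.27 tcp [ 0.566  -0.1551  0.1186] F [-0.08  0.22  0.26] open 0.007
delta cm [ 3.51 -0.01  0.01] yaw 0.0 Rx [ 0.001  0.    -1.   ]
[ 0.18  0.77  0.01  1.78 -0.02  0.6  -1.6 ]
```

View pics/scenez1.png

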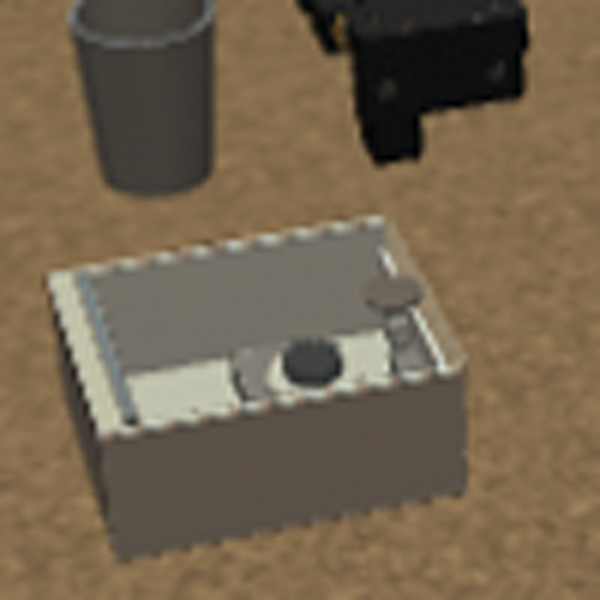

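View pics/t1.png

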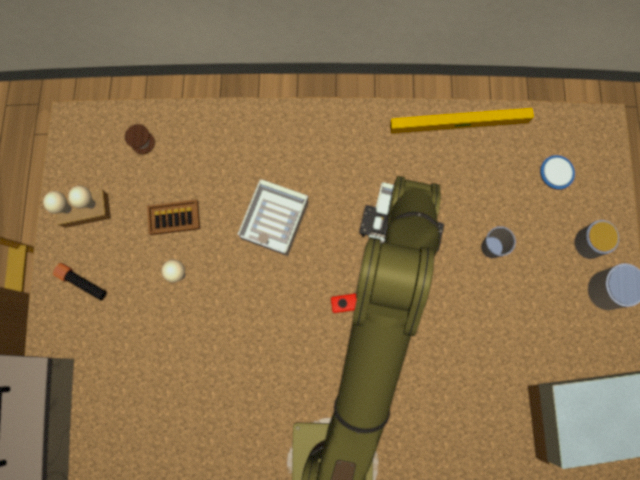

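The scene view shows the closed fingertips at about (286,177), right above the pad at (285,199). The box is still shut. Pressing now, to about 5.5 mm below the pad's rest height.

>>> {"method": "apply_moves", "body": {
  "delta_pos": [
    [1.5, 0, 0],
    [2.6, 0, 0],
    [3.3, 0, 0],
    [3.6, 0, 0],
    [3.8, 0, 0],
    [4.0, 0, 0],
    [4.05, 0, 0],
    [4.05, 0, 0],
    [4.05, 0, 0]
  ],
  "yaw": [0, 0, 0, 0, 0, 0, 0, 0, 0],
  "gripper": [0, 0, 0, 0, 0, 0, 0, 0, 0]
}}

```text
clock: 3.02
tool_pos: [0.5663, -0.1552, 0.0785]
eef_rot: [0.703, -0.082, -0.702, -0.082]
contact_force: [-0.5, -0.5, 0.2]
opening: 0.007
```

```bash
python3 to.py .566 -.155 .0695
```

```text
t 3.02 tcp [ 0.5663 -0.1552  0.0785] F [-0.46 -0.53  0.21] open 0.007
delta cm [-0.5  -0.01  0.03] yaw 0.0 Rx [ 0.001  0.    -1.   ]
[ 0.18  0.83  0.01  1.8  -0.02  0.51 -1.6 ]
```

The force is only about 0 N where I expected roughly 3 N. I'll look before going on.

```bash
python3 - <<'E'
from h import *
im=save('scene','s2.png')[...,::-1]
cv2.imwrite('pics/sz2.png',cv2.resize(np.ascontiguousarray(im[150:250,220:320]),None,fx=6,fy=6,interpolation=cv2.INTER_CUBIC))
s=get_state(); Rm=R.from_quat(s['eef_rot']).as_matrix()
print(proj('scene',[s['tool_pos']+.014*Rm[:,0]]),s['contact_force'],s['tool_pos'])
E
```

```text
[[284.82368323 200.04370518]] [ 0.99446217 -0.03952926  0.28489703] [ 0.56628802 -0.15511234  0.07844754]
```

View pics/sz2.png

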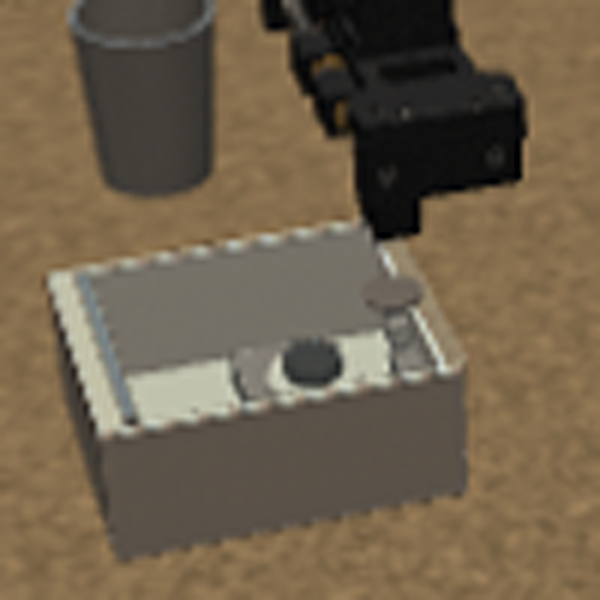

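The picture puts the tip near row 189, but the projected tip pose is at row 200. I'll check the kinematics against the earlier pictures.

```bash
python3 - <<'E'
from h import *
import plant; print(plant.nose_length)
R0=R.from_quat([-0.70060332,-0.09535332,0.70084,-0.09426572]).as_matrix(); p=np.array([0.16581876,-0.60200771,0.21540277])
for g in(0,.014): print(g,proj('scene',[p+R0@[g,.044,0],p+R0@[g,-.044,0]]).round(1).tolist(),proj('top',[p+R0@[g,.044,0],p+R0@[g,-.044,0]]).round(1).tolist())
for z in (.1046,.1186,.13): print(z,proj('scene',[[.566,-.155,z]]).round(1))
s=cv2.imread('pics/s0.png'); t=cv2.imread('pics/t0.png')
cv2.imwrite('pics/a.png',cv2.resize(s[20:100,270:370],None,fx=7,fy=7,interpolation=cv2.INTER_CUBIC))
cv2.imwrite('pics/b.png',cv2.resize(t[370:460,550:640],None,fx=6,fy=6,interpolation=cv2.INTER_CUBIC))
E
```

```text
0.014
0 [[311.0, 74.3], [329.1, 79.4]] [[613.0, 397.6], [578.4, 409.1]]
0.014 [[311.1, 78.1], [329.1, 83.2]] [[610.4, 397.3], [576.0, 408.6]]
0.1046 [[284.3 187.4]]
0.1186 [[284.1 182.8]]
0.13 [[284.  179.1]]
```

View pics/a.png

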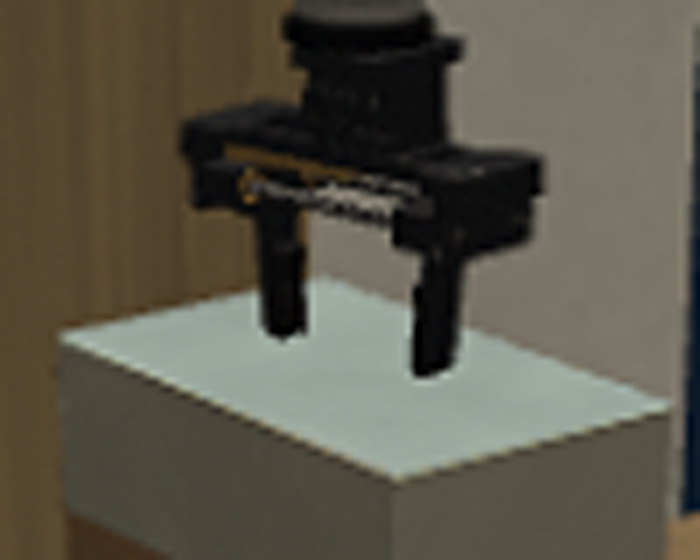

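View pics/b.png

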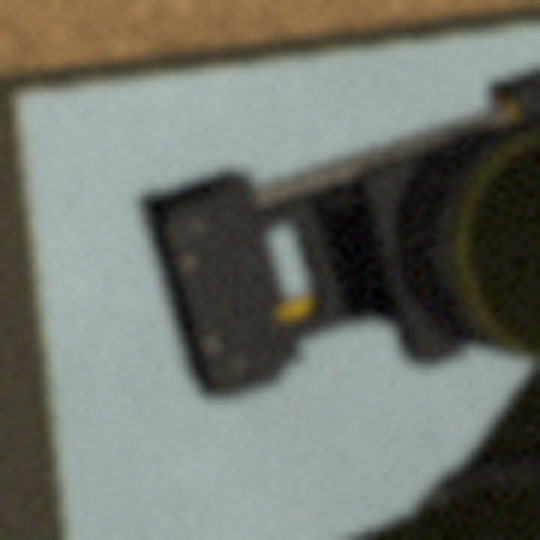

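View pics/s2.png

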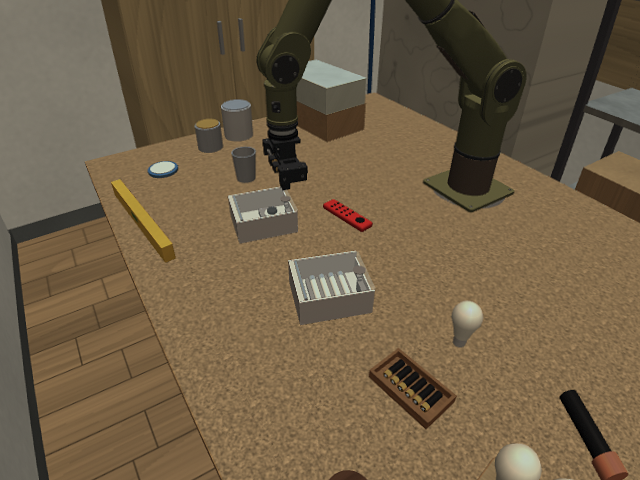

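```bash
python3 - <<'E'
from h import *
R0=R.from_quat([-0.70060332,-0.09535332,0.70084,-0.09426572]).as_matrix(); p=np.array([0.16581876,-0.60200771,0.21540277])
for g in(-.05,-.1): print('start body end',g,proj('top',[p+R0@[g,-.0935,.0375],p+R0@[g,-.0935,-.0375]]).round(1).tolist())
s=get_state(); Rm=R.from_quat(s['eef_rot']).as_matrix();p=s['tool_pos']
im=save('top','t2.png')[...,::-1]
for g in(-.05,-.1):
  for n in('top','scene'): print(n,g,proj(n,[p+Rm@[g,a*.0935,b*.0375] for a,b in((1,1),(1,-1),(-1,-1),(-1,1))]).round(1).tolist())
print('ray',ray('scene',(285.4,189),.0645))
cv2.imwrite('pics/tz2.png',cv2.resize(np.ascontiguousarray(im[170:270,350:450]),None,fx=6,fy=6,interpolation=cv2.INTER_CUBIC))
s2=cv2.imread('pics/s2.png');cv2.imwrite('pics/sz2b.png',cv2.resize(s2[110:210,240:340],None,fx=6,fy=6,interpolation=cv2.INTER_CUBIC))
E
```

```text
start body end -0.05 [[571.5, 434.2], [561.9, 400.9]]
start body end -0.1 [[580.5, 437.0], [570.6, 402.5]]
top -0.05 [[430.2, 260.6], [436.4, 231.6], [363.1, 214.2], [356.2, 242.9]]
scene -0.05 [[287.7, 161.7], [261.8, 165.8], [279.5, 200.3], [308.5, 195.0]]
top -0.1 [[433.4, 257.2], [439.8, 227.3], [364.0, 209.3], [356.8, 239.0]]
scene -0.1 [[287.1, 145.5], [260.5, 149.5], [278.5, 182.6], [308.4, 177.5]]
ray [ 0.53692515 -0.20454937  0.0645    ]
```

View pics/tz2.png

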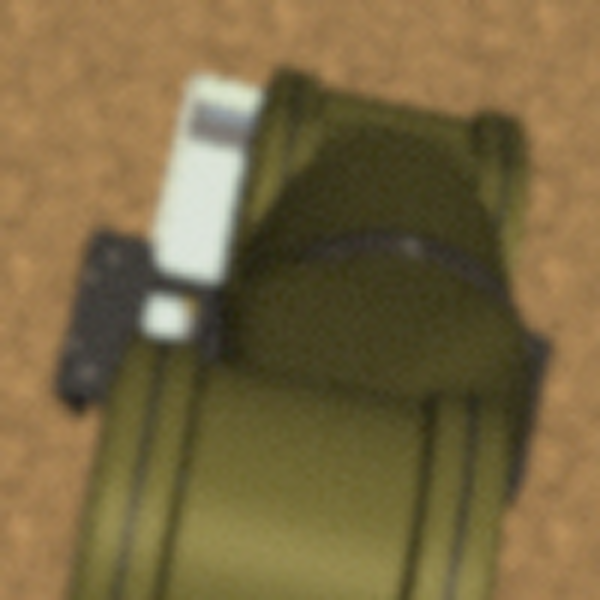

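View pics/sz2b.png

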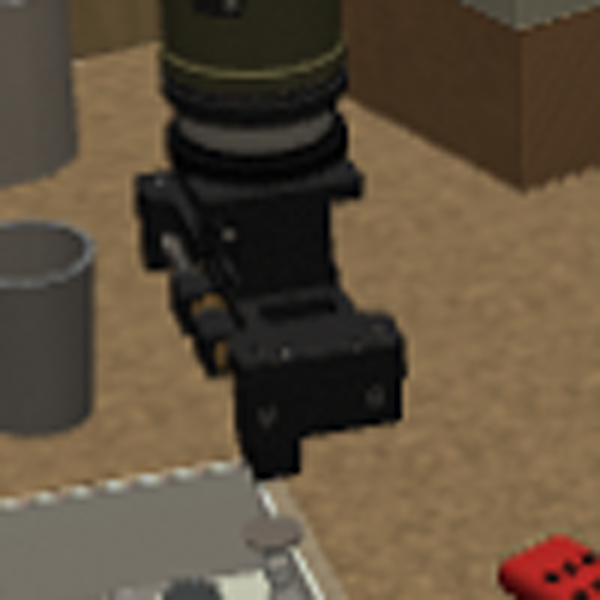

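```bash
python3 - <<'E'
from h import *
def tri(a,b):
    A=[];c=[]
    for n,px in(('top',a),('scene',b)):
        K,d,p,Rm=cam(n);u=cv2.undistortPoints(np.array([[px]],float),K,d)[0,0];v=Rm@[u[0],u[1],1];v/=np.linalg.norm(v);M=np.eye(3)-np.outer(v,v);A.append(M);c.append(M@p)
    x=np.linalg.lstsq(np.vstack(A),np.hstack(c),rcond=None)[0];return x,[proj('top',[x])[0]-a,proj('scene',[x])[0]-b]
s=get_state();Rm=R.from_quat(s['eef_rot']).as_matrix()
for a,b in(((365.4,208.3),(279.,168.5)),((360,236),(307,164.5))):
    x,e=tri(np.array(a),np.array(b));print(x.round(4),np.round(e,1).tolist(),'tool',(Rm.T@(x-s['tool_pos'])).round(4))
E
```

```text
[ 0.6184 -0.0752  0.2136] [[0.2, -0.4], [0.4, 0.1]] tool [-0.1351 -0.0898 -0.0326]
[ 0.5512 -0.0618  0.2114] [[-0.1, 0.1], [-0.2, -0.0]] tool [-0.1329 -0.0874  0.0359]
```

Triangulation agrees sideways to 2 mm, but the real gripper is about 33–40 mm higher than the stated nose length implies. I'll feel for contact, going down in small steps.

>>> {"method": "apply_moves", "body": {
  "delta_pos": [
    [1.0, 0, 0],
    [1.8, 0, 0],
    [2.2, 0, 0],
    [2.2, 0, 0],
    [2.2, 0, 0]
  ],
  "yaw": [0, 0, 0, 0, 0],
  "gripper": [0, 0, 0, 0, 0]
}}

```text
clock: 3.53
tool_pos: [0.5658, -0.155, 0.0558]
eef_rot: [0.702, -0.082, -0.702, -0.082]
contact_force: [0.0, -0.6, -0.7]
opening: 0.007
```

```bash
python3 - <<'E'
from h import *
im=save('scene','s3.png')[...,::-1]
cv2.imwrite('pics/sz3.png',cv2.resize(np.ascontiguousarray(im[150:250,220:320]),None,fx=6,fy=6,interpolation=cv2.INTER_CUBIC))
s=get_state(); print(s['contact_force'],s['tool_pos'])
E
```

```text
[-0.28498932  0.69875766 -1.35743673] [ 0.56617029 -0.15512174  0.05614553]
```

View pics/sz3.png

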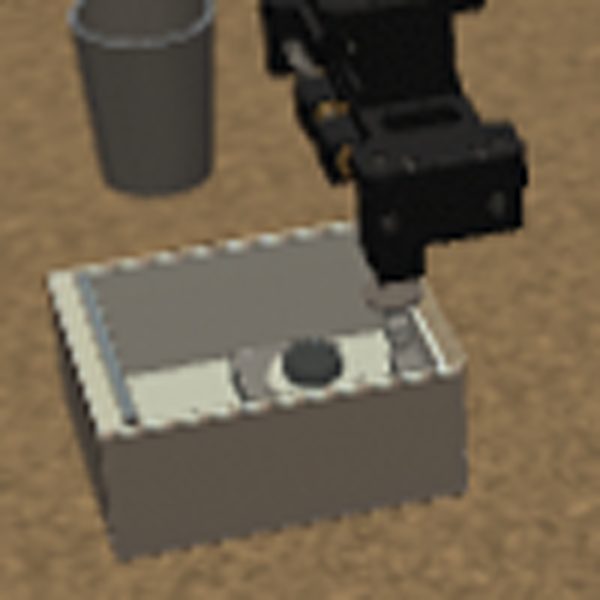

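The fingertip is now at (286,197), about 2 px above the pad centre at (286,199), so roughly 6 mm remain.

>>> {"method": "apply_moves", "body": {
  "delta_pos": [
    [0.4, 0, 0],
    [0.7, 0, 0],
    [0.9, 0, 0],
    [0.9, 0, 0],
    [0.9, 0, 0]
  ],
  "yaw": [0, 0, 0, 0, 0],
  "gripper": [0, 0, 0, 0, 0]
}}

```text
clock: 4.0
tool_pos: [0.5661, -0.1551, 0.0471]
eef_rot: [0.703, -0.082, -0.702, -0.082]
contact_force: [-0.5, 0.5, 2.0]
opening: 0.006
```

```bash
python3 - <<'E'
from h import *
im=save('scene','s4.png')[...,::-1]
cv2.imwrite('pics/sz4.png',cv2.resize(np.ascontiguousarray(im[150:250,220:320]),None,fx=6,fy=6,interpolation=cv2.INTER_CUBIC))
F=[get_state()['contact_force']]
s=get_state(); print(s['contact_force'],s['tool_pos'])
E
```

```text
[-0.48820433 -0.58271315  1.49026096] [ 0.56613267 -0.15513321  0.04723928]
```

View pics/sz4.png

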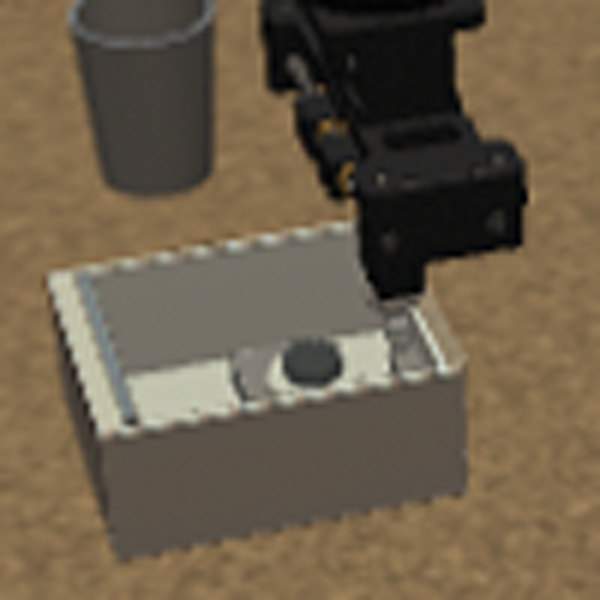

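Contact, with about 2 N. I'll press 4 mm further, in 1 mm steps.

>>> {"method": "apply_moves", "body": {
  "delta_pos": [
    [0.1, 0, 0],
    [0.2, 0, 0],
    [0.3, 0, 0],
    [0.3, 0, 0]
  ],
  "yaw": [0, 0, 0, 0],
  "gripper": [0, 0, 0, 0]
}}

```text
clock: 4.38
tool_pos: [0.5661, -0.1552, 0.0441]
eef_rot: [0.703, -0.082, -0.702, -0.082]
contact_force: [-0.5, 0.4, 2.8]
opening: 0.008
```

>>> {"method": "apply_moves", "body": {
  "delta_pos": [
    [0.15, 0, 0],
    [0.2, 0, 0],
    [0.2, 0, 0]
  ],
  "yaw": [0, 0, 0],
  "gripper": [0, 0, 0]
}}

```text
clock: 4.63
tool_pos: [0.5661, -0.1552, 0.042]
eef_rot: [0.703, -0.082, -0.702, -0.082]
contact_force: [-0.5, -0.5, 2.4]
opening: 0.005
```

>>> {"method": "apply_moves", "body": {
  "delta_pos": [
    [0.1, 0, 0],
    [0.2, 0, 0],
    [0.2, 0, 0]
  ],
  "yaw": [0, 0, 0],
  "gripper": [0, 0, 0]
}}

```text
clock: 4.88
tool_pos: [0.5662, -0.1552, 0.0403]
eef_rot: [0.703, -0.082, -0.702, -0.082]
contact_force: [-1.2, 0.4, 5.8]
opening: 0.003
```

The stop is reached at 5.8 N, so the tip is at TCP z + 22 mm. I'll release upward and back towards the robot, then wait.

>>> {"method": "apply_moves", "body": {
  "delta_pos": [
    [-2, 0, 1.5],
    [-4, 0, 4.5],
    [-6, 0, 7.5],
    [-8, 0, 10],
    [-8, 0, 12],
    [-8, 0, 12],
    [-8, 0, 12],
    [-8, 0, 12],
    [-8, 0, 12],
    [-8, 0, 12]
  ],
  "yaw": [0, 0, 0, 0, 0, 0, 0, 0, 0, 0],
  "gripper": [0, 0, 0, 0, 0, 0, 0, 0, 0, 0]
}}

```text
clock: 5.72
tool_pos: [0.4505, -0.1278, 0.1197]
eef_rot: [0.703, -0.082, -0.702, -0.082]
contact_force: [0.2, 0.5, 0.4]
opening: 0.005
```

>>> {"method": "apply_moves", "body": {
  "delta_pos": [
    [0, 0, 0],
    [0, 0, 0],
    [0, 0, 0],
    [0, 0, 0],
    [0, 0, 0],
    [0, 0, 0],
    [0, 0, 0],
    [0, 0, 0]
  ],
  "yaw": [0, 0, 0, 0, 0, 0, 0, 0],
  "gripper": [0, 0, 0, 0, 0, 0, 0, 0]
}}

```text
clock: 6.38
tool_pos: [0.4505, -0.1278, 0.1198]
eef_rot: [0.703, -0.082, -0.702, -0.082]
contact_force: [-0.0, 0.1, 0.0]
opening: 0.005
```

```bash
python3 - <<'E'
from h import *
im=save('scene','s5.png')[...,::-1]
cv2.imwrite('pics/sz5.png',cv2.resize(np.ascontiguousarray(im[130:250,210:350]),None,fx=5,fy=5,interpolation=cv2.INTER_CUBIC))
P=[(.065-.131*np.cos(a)-.0035*np.sin(a),0,.066+.131*np.sin(a)+.0035*np.cos(a)) for a in(0,.7,1.2,1.4)]
from fit import w
print(proj('scene',w([.6303,-.1707,-.232],np.array(P))).round(1))
E
python3 to.py .604 -.1644 .044
```

```text
[[284.8 198.4]
 [272.8 173.1]
 [252.1 163.7]
 [242.  163.1]]
t 6.43 tcp [ 0.4505 -0.1278  0.1198] F [-0.38  0.17 -0.2 ] open 0.008
delta cm [  6.2    0.04 -15.77] yaw 0.0 Rx [ 0.002  0.    -1.   ]
[ 0.17  0.66  0.01  2.13 -0.02  0.35 -1.61]
```

View pics/sz5.png

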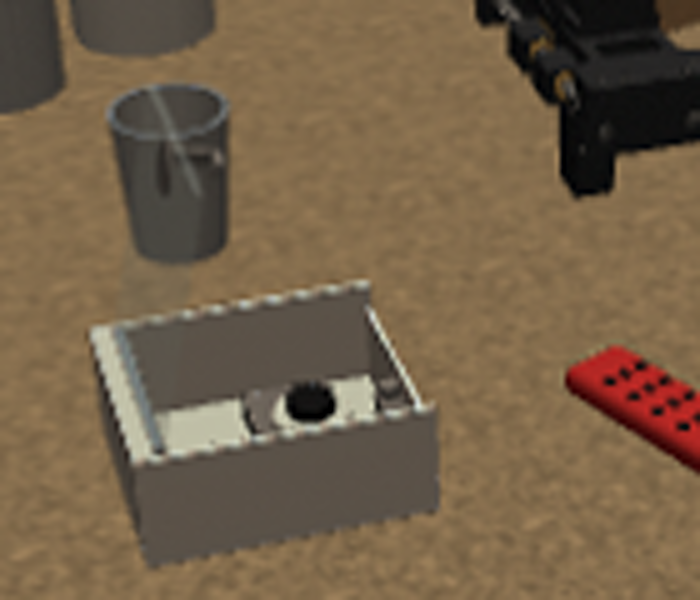

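The flap stands open: its pad is at about (243,164), where 1.4 rad predicts (242,163). Next I'll go over the button, biased 3 mm towards the robot to stay clear of the flap.

>>> {"method": "apply_moves", "body": {
  "delta_pos": [
    [0, 0, -3],
    [0, 0, -6],
    [0, 0, -9],
    [0, 0, -12],
    [0, 0, -14],
    [1, 0, -15.4],
    [4, 0, -15.4],
    [7, 0, -15.4],
    [8.5, 0, -15.4],
    [8.5, 0, -15.4]
  ],
  "yaw": [0, 0, 0, 0, 0, 0, 0, 0, 0, 0],
  "gripper": [0, 0, 0, 0, 0, 0, 0, 0, 0, 0]
}}

```text
clock: 7.27
tool_pos: [0.5975, -0.1623, 0.0313]
eef_rot: [-0.7, 0.081, 0.704, 0.082]
contact_force: [-0.4, -0.4, -0.6]
opening: 0.005
```

```bash
python3 - <<'E'
from h import *
im=save('scene','s6.png')[...,::-1]
cv2.imwrite('pics/sz6.png',cv2.resize(np.ascontiguousarray(im[100:250,200:340]),None,fx=4,fy=4,interpolation=cv2.INTER_CUBIC))
E
python3 to.py .604 -.1644 .008
```

```text
t 7.32 tcp [ 0.5989 -0.1628  0.0333] F [-0.42  0.1   0.9 ] open 0.006
delta cm [ 1.13  0.04 -0.54] yaw 0.0 Rx [-0.002  0.001 -1.   ]
[ 0.19  0.93  0.01  1.7  -0.02  0.51 -1.6 ]
```

View pics/sz6.png

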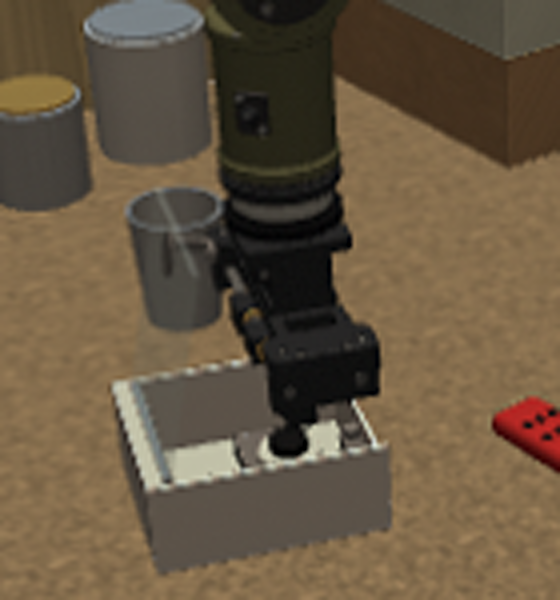

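The fingertip is just above the button at about (272,205) and the flap is untouched. Pressing.

>>> {"method": "apply_moves", "body": {
  "delta_pos": [
    [0.3, 0, -0.2],
    [0.7, 0, -0.3],
    [1.0, 0, -0.3],
    [1.2, 0, -0.3],
    [1.4, 0, -0.3],
    [1.5, 0, -0.3],
    [1.5, 0, -0.3]
  ],
  "yaw": [0, 0, 0, 0, 0, 0, 0],
  "gripper": [0, 0, 0, 0, 0, 0, 0]
}}

```text
clock: 7.9
tool_pos: [0.6024, -0.1636, 0.0188]
eef_rot: [-0.702, 0.082, 0.703, 0.082]
contact_force: [0.8, 0.8, 2.2]
opening: 0.007
```

>>> {"method": "apply_moves", "body": {
  "delta_pos": [
    [0.1, 0, 0],
    [0.2, 0, 0],
    [0.2, 0, 0]
  ],
  "yaw": [0, 0, 0],
  "gripper": [0, 0, 0]
}}

```text
clock: 8.15
tool_pos: [0.6025, -0.1636, 0.0169]
eef_rot: [-0.702, 0.082, 0.703, 0.082]
contact_force: [-1.2, 1.2, 4.2]
opening: 0.01
```

>>> {"method": "apply_moves", "body": {
  "delta_pos": [
    [0.1, 0, 0],
    [0.2, 0, 0],
    [0.2, 0, 0]
  ],
  "yaw": [0, 0, 0],
  "gripper": [0, 0, 0]
}}

```text
clock: 8.4
tool_pos: [0.6025, -0.1636, 0.0158]
eef_rot: [-0.702, 0.082, 0.703, 0.082]
contact_force: [-2.3, 0.8, 10.5]
opening: 0.006
```

>>> {"method": "apply_moves", "body": {
  "delta_pos": [
    [0.15, 0, 0],
    [0.15, 0, 0],
    [0.15, 0, 0]
  ],
  "yaw": [0, 0, 0],
  "gripper": [0, 0, 0]
}}

```text
clock: 8.65
tool_pos: [0.6025, -0.1636, 0.0157]
eef_rot: [-0.702, 0.082, 0.703, 0.082]
contact_force: [-2.4, 0.2, 13.7]
opening: 0.006
```

>>> {"method": "apply_moves", "body": {
  "delta_pos": [
    [-1, 0, 0],
    [-3, 0, 0],
    [-6, 0, 0.5],
    [-9, 0, 2],
    [-11, 0, 5],
    [-12, 0, 8],
    [-12, 0, 11],
    [-12, 0, 14],
    [-12, 0, 14],
    [-12, 0, 14]
  ],
  "yaw": [0, 0, 0, 0, 0, 0, 0, 0, 0, 0],
  "gripper": [0, 0, 0, 0, 0, 0, 0, 0, 0, 0]
}}

```text
clock: 9.48
tool_pos: [0.4646, -0.1313, 0.1359]
eef_rot: [-0.702, 0.082, 0.703, 0.082]
contact_force: [1.0, -0.2, 0.3]
opening: 0.005
```

```bash
python3 - <<'E'
from h import *
im=save('scene','s7.png'); save('top','t7.png')
print(get_state()['clock'],get_state()['contact_force'])
E
```

```text
9.5833 [-0.17898349  0.63451877  0.25748031]
```

View pics/s7.png

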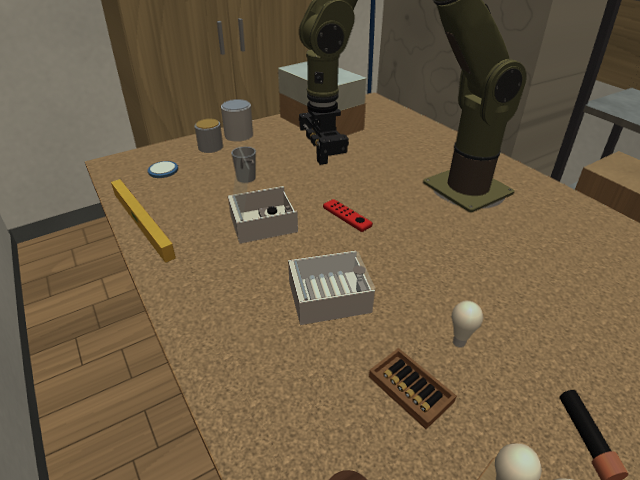

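View pics/t7.png

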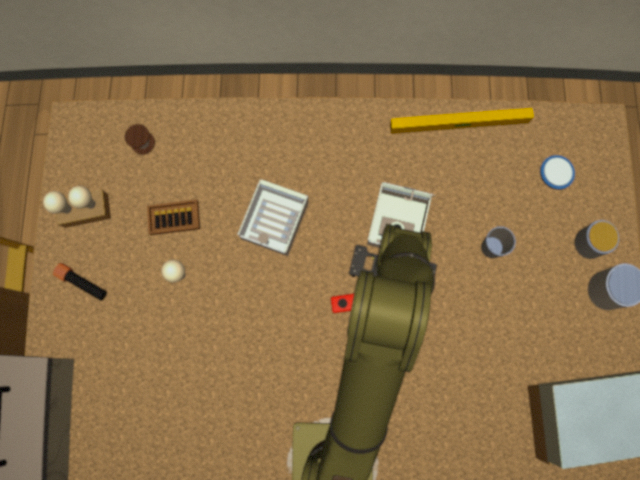

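The final views show the timer flap standing open, with its edge near (404,192) in the top view and over the cup in the scene view. The button is back up at (272,211). The fuse box is shut with its pad at (360,270), and nothing else has moved. Handing in.

```bash
python3 -c "
from plant import *
print(finish_job())"
```

```text
the job is handed in; nothing more can be done
None
```

I pressed the timer box's pad to its stop, and when I let go the flap sprang open. I then pressed the button inside fully down, released it, moved the arm clear and handed in at about 9.6 s.

**Last checks:**
- **Flap:** it stands open. After release its pad was within about 1 px of where a 1.4 rad angle predicts. The last pictures, taken after the button press, still show it open, judged by eye.
- **Button:** the tool stopped moving at 6 mm of travel while the force rose to about 14 N, so it was fully down. It shows up again in the last picture.
- **Everything else:** the fuse box still looks shut. The remote, cup, bulb and tray look where they were; the arm hides part of the remote in the top view, but the other view shows all of it. The wrist force is near zero with the arm clear.

**What disagreed:** the fingertips were about 36 mm higher than the reported TCP pose and `nose_length` imply. My first press on the pad therefore stopped in the air. I confirmed this with both cameras and then found the real contact height by feeling down in small steps. I did not find the cause.

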